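# Trip the hidden latch of an adapter lock fixture with the release pin

### The arm

A 6-joint arm with a two-finger parallel gripper is mounted at the origin on the work surface. World frame = base frame: x ahead of the robot, y to its left, z up, the work surface at z = 0. Lengths are in m, angles in rad, forces in N, time in s.
With the tool pointing down it reaches from about 0.25 to 0.8 m from the base axis. Payload 3.9 kg.
Tool frame: the origin (TCP) lies on the centre line of the jaws, within the pads' length; the fingertips stand 22 mm ahead of it and the grasp point (between the pads) lies 3 mm ahead of it (bot.nose_length is the distance from the TCP to the fingertips, in m); z points along the fingers, y is the direction in which the jaws open and shut (so a half turn about z gives the same grasp; the last joint's range is limited). The gripper opens to 85 mm and grips with 20 to 120 N. Pads are 22 mm wide; open, the fingers measure 114 mm over their backs; the gripper's body (76 mm by 85 mm) begins 54 mm behind the grasp point. The pads swing forward as they close: fully open they stand 13 mm farther back than shut.
Start: joints at [1.305, 0.26, -0.138, 1.173, 0, 1.571], TCP at [0.138, 0.507, 0.253] pointing down, gripper open.
Joint ranges: [-2.78, 2.78], [-0.83, 1.72], [-1.28, 1.37], [-1.9, 2.12], [-1.57, 1.48], [-3.14, 3.14]. Speed limits (rad/s): [2.57, 2.57, 3.14, 3.14, 3.14, 3.14].

### API

Orientations are given as a rotation vector (axis times angle).
In Python, from bench import sensors, eyes, job_done, bot gives the robot as it stands.
- The arm moves only by the tool carry_out, never from a script. Its argument "increments" is a list of rows, each a list of 3 entries, a list of its own where there are three numbers: the gripper's target within -1 to 1 (shut at 1, half-way at 0, fully open at -1), then the shift along the world's x, y, z in cm, then the turn about the world's z in degrees. In form: [[grip, [x, y, z], roll], ...]. A call has 1 to 8 rows; each row is the pose to reach, as a shift and turn from the pose measured when the call began; what a row does not reach only later rows make up. A row lasts 1/12 s, in which the tool goes at most 41.7 mm and 7.16 degrees, less where a joint would pass 70% of its speed; a pose out of reach is approached as far as the arm can. A call with a gripper value outside its range is refused whole. The fingers move at their own pace and stop on an object; "grip_force" is the grip in N (left out, the last holds). Time passes only in rows, so rows that repeat a pose let the fingers close. It gives the time, the measured TCP pose, the force and the opening at its end, in the units of the state.
- sensors.read_state(): the state, without advancing time (a new reading comes with each control period).
- eyes.camera(name): name is "side" or "top" or "wrist"; returns a dict with "frame" (384x512x3 uint8, blue, green, red), "z_map" (384x512 float32, m along the optical axis (not along the pixel's ray), 0 where there is no reading), "vfov" (degrees; the focal length in pixels is half the picture's height over the tangent of half this angle, whatever the lens; pixels are square), "cx", "cy" (the principal point, pixels), "rvec" (rotation vector, rad) and "tvec" (3), from world to camera coordinates, as OpenCV has them; the wrist camera has in their place "tool_from_camera" (4x4, takes a point from camera to tool coordinates, whose origin is the TCP and whose axes are the flange's). Camera axes: x right, y down, z forward; pixel columns grow to the right and rows downward; lengths in m; the calibration is good to about 2 mm. A picture is of the moment at which its call begins: read the wrist's pose just before it.
- job_done(): hands the job in, once; it reports no verdict.
The state is a dict: "time_s": time; "joint_positions": joint angles; "qd": joint speeds; "joint_efforts": joint torques, N m; "position": TCP position; "tool_rot": TCP orientation; "wrist_force": force on the tool from outside, world axes, zero at the start; "moment": the same for the moment, N m; "grip_width": finger opening in m.
Only numpy, scipy, OpenCV 4.12 (cv2) and the standard library are available. Lean on these libraries where they do the work, as an engineer would, in place of code of your own. Each camera call takes 0.05 s, during which the arm holds its last target.

### The job

Take the release pin from its wooden stand, put it down the small access hole in the top of the lock fixture and press the hidden spring latch gently, keeping it pressed until the adapter tray has come fully out by its own spring. Then put the pin back upright in its stand, collar flat on the wood, and let go. Touch the fixture only with the pin and never push on it with more than 25 N, leave the tray to its spring, and do not disturb the other things on the bench.

Things in the scene. Friction and masses are not known exactly. Their poses are not given: they have to be found in the camera images.
- fixture: adapter lock fixture, bolted down: grey box 150 (its x) x 110 (its y) x 85 mm tall with a 12 mm thick aluminium top plate, and mounting strips 12 mm wide along both sides. Origin at the centre of its underside, z up. The tray comes out of its +x face; a spring latch is hidden inside, straight under the access hole.
- access_hole (a point): mouth centre of the small round access hole in the top plate (x -20, y +34, z 85 mm in the fixture frame). Bore 10.5 mm, 1.5 mm chamfer, straight down through the 12 mm plate; below lies a flat steel pad 24 mm across, centred under the hole: the top of the latch, 14 to 48 mm below the mouth (differs every time, not measured).
- tray (a joint): how far the tray is out (m): 0 locked in, 0.045 fully out. Pushing the latch pad down 5 to 6 mm frees the tray; its own damped spring then drives it out in about 1.5 s. If the pad is let up early a ratchet catches the tray every 11 mm; pressing again frees it.
- release_pin: release pin, loose, 125 mm long, about 90 g, standing in its stand: steel shaft 8 mm across and 75 mm long with a bevelled tip, then a steel collar 28 mm across and 4 mm thick, then a round black handle 20 mm across and 46 mm long. Origin at the centre of the tip face, z runs up the shaft to the handle.
- pin_tip (a point): centre of the tip face of the release pin (its origin)
- pin_collar (a point): centre of the underside of the pin collar, 75 mm up from the tip face
- stand: wooden block 85 x 85 x 80 mm tall, fixed to the bench; origin at the centre of its underside
- stand_hole (a point): centre of the mouth of the vertical hole through the stand, in the middle of its top face, 80 mm above the bench. Bore 12 mm with a 2 mm chamfer. The pin lives here: shaft in the hole, collar resting flat on the top face.
- clamp_ring: loose aluminium tube clamp ring, 48 mm across, 30 mm tall, 32 mm bore, lying flat; origin at the centre of its underside. Bystander
- screwdriver: black-handled screwdriver lying flat, along its own x. Bystander
- resin_can: steel can with a paper label, 90 mm across, 110 mm tall; origin at the centre of its underside. Bystander
- socket_cup: open skin-beige plastic cup (a socket blank), 110 mm across, 150 mm tall, upright; origin at the centre of its underside. Bystander
- hammer: hammer lying flat, along its own x. Bystander
- parts_bin: grey open plastic parts bin 140 x 200 x 60 mm; origin at the centre of its underside. Bystander
- pylon: short aluminium tube, 30 mm across, standing on a dark steel disc 52 mm across, 122 mm tall overall; origin at the centre of its underside. Bystander
- tray_front (a point): centre of the outer face of the tray front plate (aluminium, 66 x 44 mm) on the fixture +x face: x 80, y -18, z 25 mm in the fixture frame when locked in, moving along +x. The tray is moved by its spring only. Latch pad: sprung up with about 2 N at first touch, 0.9 N more per mm (plus up to 2 N of friction), solid stop at 9.5 mm.

How it is judged:
By the outcome, as a careful person would: the job done as asked, in the order asked, and still so for the second after the job is handed in, with the robot touching nothing.
It also fails if it takes over 58 s, if anything falls off the work surface, if the arm or the gripper's body presses on something with over 40 N, if the wrist force passes 120 N, or if a joint passes its speed limit or range.

## Working session

There is one attempt and no reset: what is moved stays moved. The work goes in short steps, Python scripts to look and compute and a tool call to move; the robot and the scene stay as the last step left them, time stands still between calls to the robot, and variables do not carry over. Pictures are saved under pics/ and viewed, and the job is handed in when it is done.

Besides the shell and the picture viewer there is one more tool, called after ">>>" by a JSON object that holds its "name" and its "arguments". carry_out: Moves the arm, as the interface text tells. Its arguments: {"type":"object","properties":{"increments":{"type":"array"},"grip_force":{"type":"number"}},"required":["increments"]}

```bash
ls; mkdir -p pics; cat > h.py <<'E'
import numpy as np, cv2
from bench import sensors, eyes, bot
def grab(n):
    c=eyes.camera(n); return c
def K(c):
    h=c["frame"].shape[0]; f=h/2/np.tan(np.radians(c["vfov"])/2)
    return np.array([[f,0,c["cx"]],[0,f,c["cy"]],[0,0,1.]])
def w2c(c,st=None):
    if "rvec" in c:
        T=np.eye(4);T[:3,:3]=cv2.Rodrigues(np.array(c["rvec"],float))[0];T[:3,3]=np.ravel(c["tvec"]);return T
    T=np.eye(4);T[:3,:3]=cv2.Rodrigues(np.array(st["tool_rot"],float))[0];T[:3,3]=st["position"]
    return np.linalg.inv(T@np.array(c["tool_from_camera"]))
def cloud(c,st=None):
    k=K(c);z=c["z_map"];v,u=np.mgrid[:z.shape[0],:z.shape[1]]
    P=np.stack([(u-k[0,2])/k[0,0]*z,(v-k[1,2])/k[1,1]*z,z],-1)
    T=np.linalg.inv(w2c(c,st)); return P@T[:3,:3].T+T[:3,3]
def ray(c,u,v,zp,st=None):
    k=K(c);T=np.linalg.inv(w2c(c,st));d=T[:3,:3]@np.array([(u-k[0,2])/k[0,0],(v-k[1,2])/k[1,1],1]);o=T[:3,3]
    return o+d*(zp-o[2])/d[2]
def proj(c,P,st=None):
    T=w2c(c,st);p=T[:3,:3]@np.array(P,float)+T[:3,3];q=K(c)@p;return q[:2]/q[2]
E
python3 - <<'E'
from h import *
s=sensors.read_state();print(s)
for n in("top","side","wrist"):
    c=grab(n);cv2.imwrite(f"pics/{n}0.png",c["frame"]);np.savez(f"{n}0.npz",**{k:v for k,v in c.items()})
    print(n,c["vfov"],c["cx"],c["cy"],c.get("rvec"),c.get("tvec"),c.get("tool_from_camera"),c["z_map"].min(),c["z_map"].max())
E
```

```text
pics
{'time_s': 0.0, 'joint_positions': array([ 1.30502325e+00,  2.60675322e-01, -1.39420378e-01,  1.17265411e+00,
        1.90265559e-05,  1.57081891e+00]), 'qd': array([ 0.00207404,  0.00070654,  0.00022781, -0.00028316,  0.00061697,
        0.0005239 ]), 'joint_efforts': array([-7.73731572e-04, -4.05683184e+01,  2.53920221e+01,  1.89409166e-02,
        9.56037638e-05, -4.27727485e-06]), 'position': array([0.13771922, 0.50594657, 0.25244998]), 'tool_rot': array([-4.16245973e-01, -3.11361364e+00,  3.03723878e-03]), 'wrist_force': array([ 0.32202435,  0.03442434, -0.28205314]), 'moment': array([-0.04014569, -0.01743547,  0.01671661]), 'grip_width': 0.08517718558586529}
top 47.641499714667034 257.54715436406246 191.0535425841549 [ 2.11158612 -2.16159567  0.19083336] [0.03114678 0.58881176 1.37180183] None 0.0 2.3976257
side 43.504510362498024 262.95247011279235 195.1751298657806 [ 0.03575551 -2.94526405  1.06656495] [0.57379922 0.03567677 1.77621751] None 0.0 3.6642575
wrist 63.4662364230883 257.63826388368 196.30847472054234 None None [[-1.61043902e-03 -9.55087395e-01 -2.96319887e-01  7.62293657e-02]
 [ 9.99998459e-01 -1.74509481e-03  1.89934993e-04  6.18134879e-04]
 [-6.98510814e-04 -2.96319124e-01  9.55088733e-01 -1.20171426e-01]
 [ 0.00000000e+00  0.00000000e+00  0.00000000e+00  1.00000000e+00]] 0.0 0.4827033
```

View pics/top0.png

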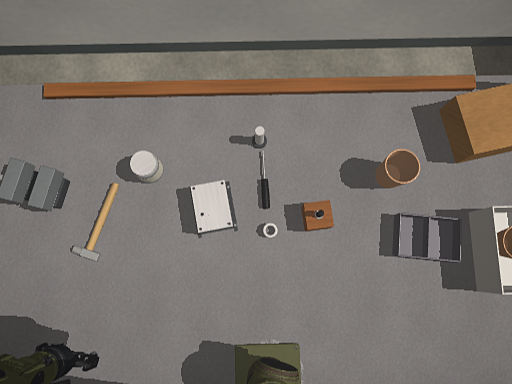

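View pics/side0.png

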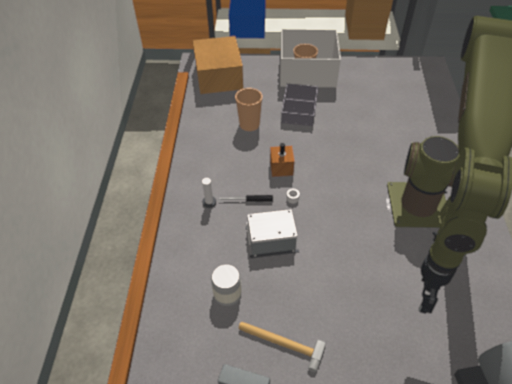

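View pics/wrist0.png

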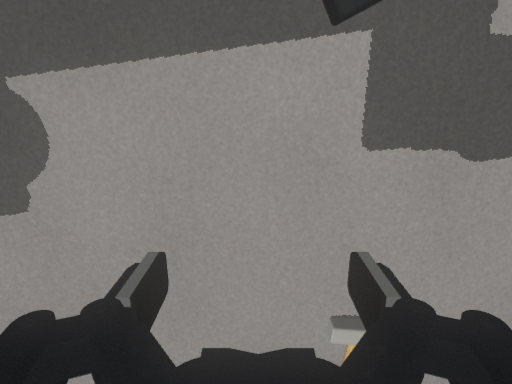

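Top view: the fixture is at about (213,207) with a dark hole near (202,214). The stand is at (318,215) with the black handle in it. Next I'll zoom in and measure.

```bash
python3 - <<'E'
from h import *
c=dict(np.load("top0.npz",allow_pickle=True)); c={k:(v if v.ndim else v.item()) for k,v in c.items()}
s=dict(np.load("side0.npz",allow_pickle=True)); s={k:(v if v.ndim else v.item()) for k,v in s.items()}
for c_,n,bx in((c,"top",(170,165,180,80)),(s,"side",(200,130,120,130))):
    x,y,w,h=bx; f=800//w if n=="top" else 4
    cv2.imwrite(f"pics/{n}z.png",cv2.resize(c_["frame"][y:y+h,x:x+w],None,fx=f,fy=f,interpolation=cv2.INTER_CUBIC))
k=cloud(c)
m=(np.abs(k[...,2]-0.085)<0.012)&(k[...,1]<0.35)
for lo,hi,x0,x1,n in((.073,.097,185,240,"fix"),(.068,.092,295,340,"stand")):
    mm=np.zeros(m.shape,np.uint8); mm[170:245,x0:x1]=((k[...,2]>lo)&(k[...,2]<hi))[170:245,x0:x1]
    cs,_=cv2.findContours(mm,0,2); q=max(cs,key=cv2.contourArea); print(n,cv2.contourArea(q))
    z={"fix":.085,"stand":.08}[n]
    W=np.array([ray(c,u,v,z)[:2] for u,v in q[:,0]],np.float32)
    r=cv2.minAreaRect(W*1000);print(r, cv2.boxPoints(r).round(1).tolist(), "medz",np.median(k[mm>0][:,2]))
for u,v in((202,214),(318,213)): print(k[v,u],ray(c,u,v,.085))
E
```

```text
fix 1570.0
((538.1206665039062, 165.96392822265625), (151.13665771484375, 110.33818817138672), 9.308156967163086) [[454.6000061035156, 208.1999969482422], [472.5, 99.30000305175781], [621.5999755859375, 123.69999694824219], [603.7999877929688, 232.60000610351562]] medz 0.08387756619968822
stand 678.0
((503.34796142578125, -172.48403930664062), (85.57618713378906, 86.38467407226562), 6.390169143676758) [[456.0, -134.3000030517578], [465.6000061035156, -220.1999969482422], [550.7000122070312, -210.60000610351562], [541.0999755859375, -124.80000305175781]] medz 0.0790336837674277
[0.51757171 0.19837493 0.0547184 ] [0.51392891 0.19477457 0.085     ]
[ 0.50372147 -0.16548223  0.12698205] [ 0.50860831 -0.17175297  0.085     ]
```

View pics/topz.png

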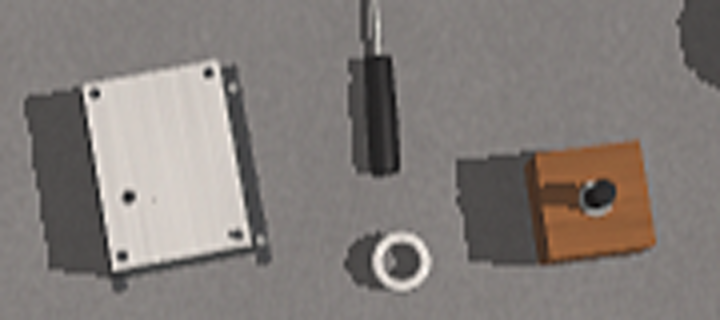

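View pics/sidez.png

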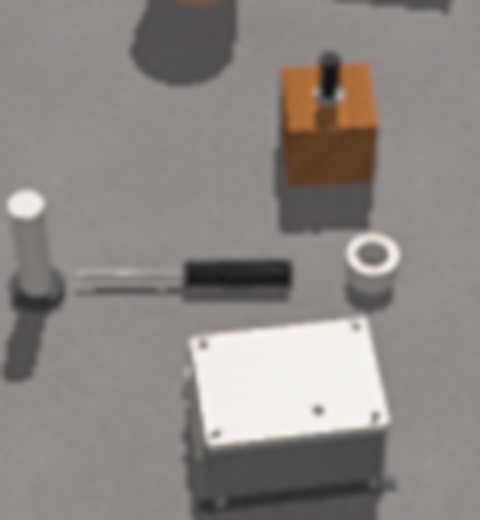

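>>> {"name": "carry_out", "arguments": {"increments": [[-1,[2,-3.6,0.5],0],[-1,[4,-7.3,1],0],[-1,[6,-11,1.5],0],[-1,[8,-14.6,2],0],[-1,[10,-18.3,2],0],[-1,[12,-22,2],0],[-1,[14,-25.6,2],0],[-1,[16,-29.3,2],0]]}}

```text
time_s: 0.82
position: [0.2971, 0.213, 0.2727]
tool_rot: [0.415, 3.114, -0.002]
wrist_force: [0.5, 0.5, -0.3]
grip_width: 0.0857
```

>>> {"name": "carry_out", "arguments": {"increments": [[-1,[2,-3.6,0],0],[-1,[4,-7.3,0],0],[-1,[6,-11,0],0],[-1,[8,-14.6,0],0],[-1,[10,-18.3,0],0],[-1,[12,-22,0],0],[-1,[14,-25.6,0],0],[-1,[16,-29.3,0],0]]}}

```text
time_s: 1.48
position: [0.4563, -0.0802, 0.2725]
tool_rot: [0.416, 3.114, -0.002]
wrist_force: [1.1, 1.2, 0.0]
grip_width: 0.0852
```

>>> {"name": "carry_out", "arguments": {"increments": [[-1,[1.8,-3.5,0],0],[-1,[3.5,-6.9,0],0],[-1,[4.5,-8.8,0],0],[-1,[4.7,-9.2,0],0],[-1,[4.7,-9.2,0],0]]}}

```text
time_s: 1.9
position: [0.5035, -0.1734, 0.2717]
tool_rot: [-0.42, -3.112, 0.001]
wrist_force: [0.5, 1.2, -0.5]
grip_width: 0.0852
```

```bash
python3 - <<'E'
from h import *
s=sensors.read_state();c=grab("wrist");cv2.imwrite("pics/w1.png",c["frame"])
k=cloud(c,s);print(s["position"],s["tool_rot"],s["joint_positions"],bot.nose_length)
m=(k[...,2]>.118)&(k[...,2]<.14)&(c["z_map"]>0)
m8=m.astype(np.uint8);n,l,st,ce=cv2.connectedComponentsWithStats(m8)
for i in range(1,n):
    if st[i,4]>100:print(st[i],ce[i],k[l==i].mean(0),ray(c,*ce[i],.13,s))
m=((k[...,2]>.070)&(k[...,2]<.083)&(c["z_map"]>0)).astype(np.uint8)
cs,_=cv2.findContours(m,0,2);q=max(cs,key=cv2.contourArea)
W=np.array([ray(c,u,v,.08,s)[:2] for u,v in q[:,0]],np.float32)*1000
print(cv2.minAreaRect(W),np.median(k[m>0][:,2]))
E
```

```text
[ 0.50351314 -0.17339461  0.27174472] [-4.19575535e-01 -3.11238458e+00  9.21970193e-04] [-3.31211720e-01  2.66648571e-01 -8.05293798e-02  1.22453702e+00
 -7.82300275e-04 -6.32102876e-02] 0.022
[248 178  22  24 425] [258.46588235 189.39764706] [ 0.50285099 -0.17185829  0.12859365] [ 0.50245704 -0.17175362  0.13      ]
((503.77191162109375, -172.2771759033203), (85.6644058227539, 84.87733459472656), 6.037557125091553) 0.07959023403074145
```

View pics/w1.png

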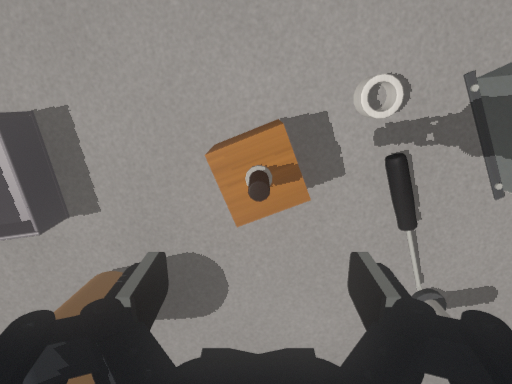

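Wrist view: the pin handle's top is at (258,189), which puts it at (0.503, -0.172). The stand centre agrees. Going down to grasp.

>>> {"name": "carry_out", "arguments": {"increments": [[-1,[0,0.1,-3],0],[-1,[0,0.1,-6],0],[-1,[0,0.1,-9],0],[-1,[0,0.1,-11.5],0],[-1,[0,0.1,-13.5],0],[-1,[0,0.1,-15],0],[-1,[0,0.1,-16],0],[-1,[0,0.1,-16.2],0]]}}

```text
time_s: 2.62
position: [0.5009, -0.1692, 0.1084]
tool_rot: [-0.414, -3.109, -0.001]
wrist_force: [-0.4, -0.3, 0.1]
grip_width: 0.0856
```

>>> {"name": "carry_out", "arguments": {"increments": [[0,[0,0,0],0],[0,[0,0,0],0],[0.3,[0,0,0],0],[0.5,[0,0,0],0],[0.6,[0,0,0],0],[1,[0,0,0],0],[1,[0,0,0],0],[1,[0,0,0],0]], "grip_force": 50}}

```text
time_s: 3.28
position: [0.5014, -0.1698, 0.1093]
tool_rot: [-0.415, -3.11, 0.0]
wrist_force: [-1.2, -0.4, 6.1]
grip_width: 0.0189
```

>>> {"name": "carry_out", "arguments": {"increments": [[1,[0,0,0],0],[1,[0,0,0],0]]}}

```text
time_s: 3.45
position: [0.5015, -0.1699, 0.1093]
tool_rot: [-0.415, -3.11, 0.0]
wrist_force: [-1.6, 0.3, 1.8]
grip_width: 0.0186
```

```bash
python3 - <<'E'
from h import *
s=sensors.read_state();c=grab("wrist");cv2.imwrite("pics/w2.png",c["frame"]);print(s)
c=grab("side");x,y,w,h=220,110,120,100
cv2.imwrite("pics/s2.png",cv2.resize(c["frame"][y:y+h,x:x+w],None,fx=5,fy=5,interpolation=cv2.INTER_CUBIC))
E
```

```text
{'time_s': 3.45, 'joint_positions': array([-3.26241596e-01,  3.73102193e-01, -3.74005460e-01,  8.27265523e-01,
       -7.17950429e-04, -6.09596875e-02]), 'qd': array([ 0.00131697,  0.00180089, -0.00075645,  0.00022909, -0.00252108,
       -0.00077697]), 'joint_efforts': array([ 3.82331433e-01, -4.21233559e+01,  2.10260350e+01,  2.23331567e-02,
        1.98714598e-01, -2.32470273e-03]), 'position': array([ 0.5014806 , -0.16989255,  0.10933965]), 'tool_rot': array([-4.14998560e-01, -3.11038131e+00,  2.56911787e-05]), 'wrist_force': array([-1.5712117 ,  0.32208824,  1.80641544]), 'moment': array([-0.08212444,  0.12523559,  0.01325788]), 'grip_width': 0.018634293052539688}
```

View pics/w2.png

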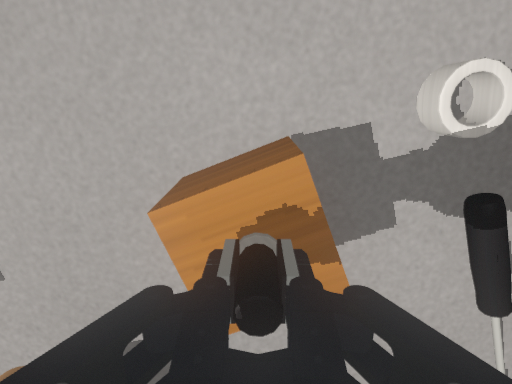

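View pics/s2.png

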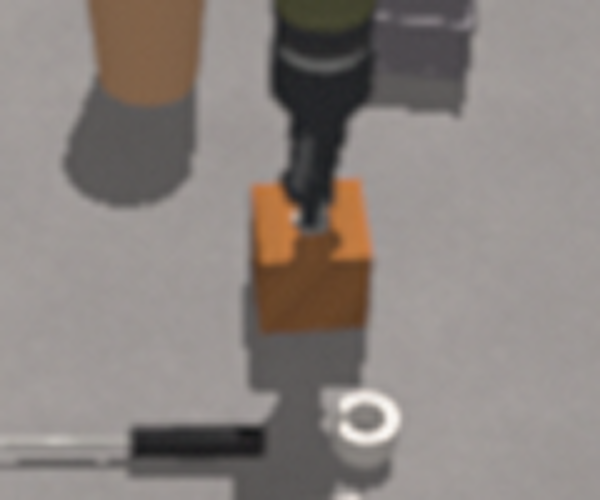

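>>> {"name": "carry_out", "arguments": {"increments": [[1,[0,0,1],0],[1,[0,0,2.5],0],[1,[0,0,4.5],0],[1,[0,0,6.5],0],[1,[0,0,8.5],0],[1,[0,0,10.5],0],[1,[0,0,12.5],0],[1,[0,0,13.5],0]]}}

```text
time_s: 4.22
position: [0.5023, -0.1699, 0.2472]
tool_rot: [-0.415, -3.114, 0.0]
wrist_force: [0.3, 0.2, -0.1]
grip_width: 0.0189
```

>>> {"name": "carry_out", "arguments": {"increments": [[1,[0.1,2,0.3],0],[1,[0.2,5,0.5],0],[1,[0.3,8,0.5],0],[1,[0.4,11,0.5],0],[1,[0.5,14,0.5],0],[1,[0.6,17,0.5],0],[1,[0.7,20,0.5],0],[1,[0.8,22,0.5],0]]}}

```text
time_s: 4.88
position: [0.5097, 0.0527, 0.2519]
tool_rot: [-0.412, -3.113, -0.001]
wrist_force: [-0.1, -0.7, -0.5]
grip_width: 0.019
```

>>> {"name": "carry_out", "arguments": {"increments": [[1,[0.1,2.5,0],0],[1,[0.1,5.5,0],0],[1,[0.2,8.5,0],0],[1,[0.3,11.5,0],0],[1,[0.3,13.5,0],0],[1,[0.3,14.3,0],0],[1,[0.3,14.3,0],0],[1,[0.3,14.3,0],0]]}}

```text
time_s: 5.55
position: [0.5123, 0.1953, 0.2515]
tool_rot: [-0.411, -3.112, 0.0]
wrist_force: [0.9, -0.1, -1.0]
grip_width: 0.0185
```

```bash
cat > look.py <<'E'
from h import *
import sys
t=sys.argv[1]
s=sensors.read_state();c=grab("wrist");cv2.imwrite(f"pics/w{t}.png",cv2.resize(c["frame"],None,fx=1.5,fy=1.5))
d=grab("side");x,y,w,h=220,140,120,100
cv2.imwrite(f"pics/s{t}.png",cv2.resize(d["frame"][y:y+h,x:x+w],None,fx=6,fy=6,interpolation=cv2.INTER_CUBIC))
np.savez(f"w{t}.npz",pos=s["position"],rot=s["tool_rot"],**c);np.savez(f"s{t}.npz",**d)
print(s["position"],s["tool_rot"],s["wrist_force"],s["moment"],s["grip_width"],s["time_s"])
E
python3 look.py 3
```

```text
[0.51226219 0.19532694 0.25152423] [-4.11188559e-01 -3.11195892e+00  3.63928762e-04] [ 0.85404494 -0.11445691 -1.0115451 ] [ 0.00632848 -0.01821664  0.02672906] 0.018464844339458372 5.55
```

View pics/w3.png

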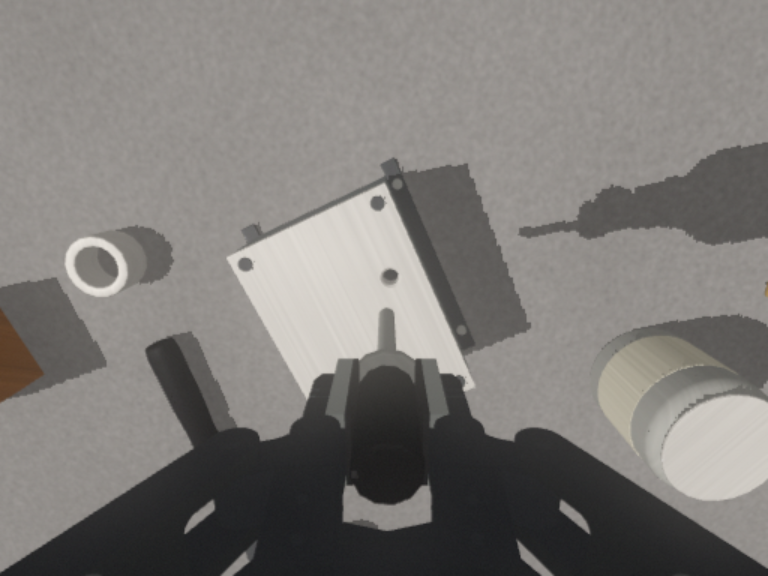

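View pics/s3.png

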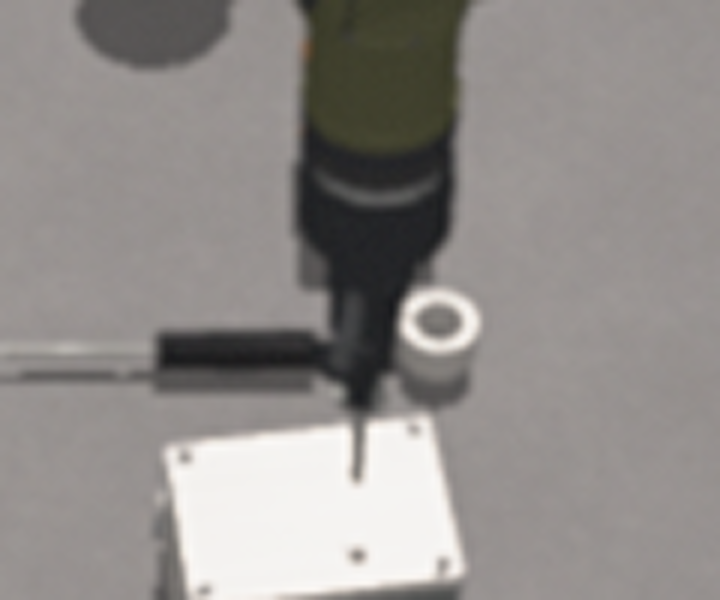

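Wrist view: the pin tip is at (386,312) and the hole mouth at (390,276), both in the 1.5x picture. I'll compute the offset between them.

```bash
cat > meas.py <<'E'
from h import *
import sys
t=sys.argv[1]; c=dict(np.load(f"w{t}.npz",allow_pickle=True)); c["vfov"]=float(c["vfov"]);c["cx"]=float(c["cx"]);c["cy"]=float(c["cy"])
s={"position":c["pos"],"tool_rot":c["rot"]}
k=cloud(c,s); R=cv2.Rodrigues(s["tool_rot"])[0]
tl=(k-s["position"])@R
zm=c["z_map"]>0
# shaft pixels: tool-frame
m=zm&(np.abs(tl[...,0])<.03)&(np.abs(tl[...,1])<.02)&(tl[...,2]>.035)&(tl[...,2]<.115)&(k[...,2]>.09)
v,u=np.nonzero(m); print("shaft px",m.sum(),v.min(),v.max())
L=[]
for r in np.unique(v):
    uu=u[v==r]
    if len(uu)>=4: L.append((r,uu.min(),uu.max(),(uu.min()+uu.max())/2,np.median(tl[r,uu,2]),np.median(tl[r,uu,0]),np.median(tl[r,uu,1])))
L=np.array(L)
for a in L[:: max(1,len(L)//10)]: print(a[:4],(a[4:]*1000).round(1))
tv=v.min()
# axis fit in tool: y centre from rows; shaft surface facing camera -> x minus ~4mm
sel=(L[:,2]-L[:,1]<=np.median(L[:,2]-L[:,1])+3)
py=np.polyfit(L[sel,4],L[sel,6],1);px=np.polyfit(L[sel,4],L[sel,5],1)
print("tilt y(rad),x(rad)",py[0],px[0],"at z=.104 y,x(surface)",np.polyval(py,.104),np.polyval(px,.104), "maxz",L[:,4].max())
# hole: dark blob in plate
g=cv2.cvtColor(c["frame"],cv2.COLOR_BGR2GRAY)
hu,hv=float(sys.argv[2]),float(sys.argv[3])
x0,y0=int(hu)-14,int(hv)-14
p=g[y0:y0+28,x0:x0+28]
b=(p<(int(p.min())+int(np.median(p)))//2+25).astype(np.uint8)
n,l,st,ce=cv2.connectedComponentsWithStats(b)
for i in range(1,n):
    if st[i,4]>10:
        q=ce[i]+[x0,y0];print("blob",st[i],q,ray(c,*q,.085,s))
        if 1:
            cs,_=cv2.findContours((l==i).astype(np.uint8),0,1);print(cv2.minEnclosingCircle(cs[0]))
H=ray(c,hu,hv,.085,s);print("pick H",H)
E
python3 meas.py 3 260 184
python3 - <<'E'
import cv2
i=cv2.imread('pics/w3.png'); 
cv2.imwrite('pics/w3z.png',cv2.resize(i[240:360,330:450],None,fx=5,fy=5,interpolation=cv2.INTER_CUBIC))
E
```

```text
shaft px 304 205 233
[206. 254. 260. 257.] [101.4  -0.2   0.2]
[208. 253. 261. 257.] [97.5 -0.4  0.2]
[210. 252. 262. 257.] [92.6 -0.2  0.2]
[212. 252. 262. 257.] [89.6 -0.7  0.2]
[214. 252. 262. 257.] [84.5 -0.3  0.2]
[216. 252. 262. 257.] [81.1 -0.5  0.2]
[218. 252. 262. 257.] [77.  -0.4  0.2]
[220. 252. 262. 257.] [73.1 -0.3  0.2]
[222.  252.  263.  257.5] [70.  -0.5  0.5]
[224.  252.  263.  257.5] [66.5 -0.5  0.5]
[226.  252.  263.  257.5] [62.9 -0.3  0.5]
[228.  252.  263.  257.5] [59.1 -0.1  0.5]
[230.  252.  263.  257.5] [56.5 -0.3  0.5]
[232.  252.  263.  257.5] [53.1 -0.2  0.5]
tilt y(rad),x(rad) -0.008769275718775458 -0.0033287685440647826 at z=.104 y,x(surface) 0.00010018955674780572 -0.0004129053217378141 maxz 0.10144707948962771
blob [  8   9  12  11 105] [259.11428571 184.0952381 ] [0.51287053 0.19724731 0.085     ]
((13.5, 14.5), 6.041623115539551)
pick H [0.51300079 0.19808829 0.085     ]
```

View pics/w3z.png

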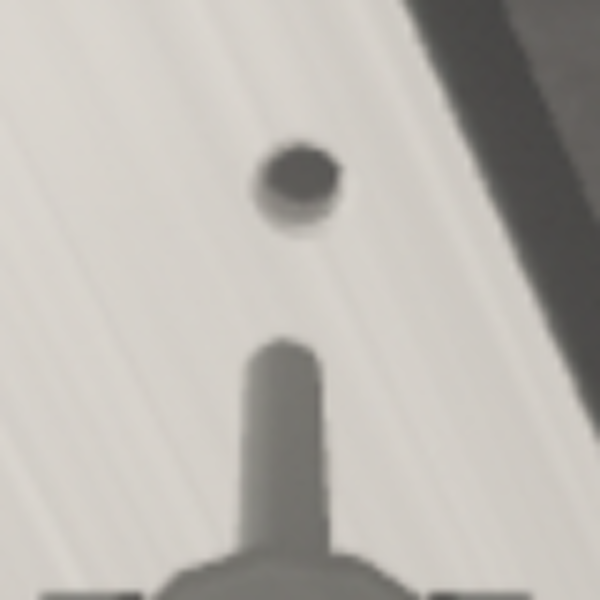

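```bash
python3 - <<'E'
from h import *
c=dict(np.load("w3.npz",allow_pickle=True))
for a in("vfov","cx","cy"):c[a]=float(c[a])
s={"position":c["pos"],"tool_rot":c["rot"]};R=cv2.Rodrigues(s["tool_rot"])[0]
H=ray(c,259.4,184.9,.085,s);print("H",H)
for x in(-.002,-.003,-.004,-.005):
    for z in(.1023,.1043,):
        # tip face radius ~3 (bevel), image top = lower x side? print px of tip face ring extremes
        print(x,z,[proj(c,s["position"]+R@np.array([x+dx,.0001,z]),s).round(1).tolist() for dx in(-.003,0,.003)], (s["position"]+R@np.array([x,.0001,z])).round(4))
    # collar top rim nearest: collar underside z=.1043-.075
    print("  collar under front",proj(c,s["position"]+R@np.array([x+.014,.0001,.0293]),s).round(1))
k=cloud(c,s);print("plate z",np.median(k[150:170,245:255,2]))
E
```

```text
H [0.51370979 0.19730424 0.085     ]
-0.002 0.1023 [[256.9, 211.6], [256.9, 207.9], [256.9, 204.1]] [0.514  0.1949 0.1492]
-0.002 0.1043 [[256.9, 210.7], [256.9, 207.0], [256.9, 203.3]] [0.5139 0.1949 0.1472]
  collar under front [256.6 229. ]
-0.003 0.1023 [[256.9, 212.8], [256.9, 209.1], [256.9, 205.4]] [0.5149 0.1947 0.1492]
-0.003 0.1043 [[256.9, 211.9], [256.9, 208.3], [256.9, 204.5]] [0.5149 0.1947 0.1472]
  collar under front [256.6 230.8]
-0.004 0.1023 [[256.9, 214.1], [256.9, 210.4], [256.9, 206.6]] [0.5159 0.1944 0.1492]
-0.004 0.1043 [[256.9, 213.2], [256.9, 209.5], [256.9, 205.8]] [0.5159 0.1944 0.1472]
  collar under front [256.6 232.6]
-0.005 0.1023 [[256.9, 215.3], [256.9, 211.6], [256.9, 207.9]] [0.5169 0.1941 0.1492]
-0.005 0.1043 [[256.9, 214.4], [256.9, 210.7], [256.9, 207.0]] [0.5168 0.1941 0.1472]
  collar under front [256.7 234.3]
plate z 0.08457375646039886
```

>>> {"name": "carry_out", "arguments": {"increments": [[1,[-0.1,0.15,-1],0],[1,[-0.15,0.25,-2.5],0],[1,[-0.17,0.28,-3.8],0],[1,[-0.17,0.28,-4.8],0],[1,[-0.17,0.28,-5.2],0],[1,[-0.17,0.28,-5.3],0],[1,[-0.17,0.28,-5.3],0]]}}

```text
time_s: 6.23
position: [0.5107, 0.1969, 0.1986]
tool_rot: [-0.415, -3.111, 0.0]
wrist_force: [0.1, -0.1, -1.2]
grip_width: 0.0188
```

```bash
python3 look.py 4; python3 - <<'E'
import cv2
i=cv2.imread('pics/w4.png'); 
cv2.imwrite('pics/w4z.png',cv2.resize(i[240:360,330:450],None,fx=5,fy=5,interpolation=cv2.INTER_CUBIC))
E
```

```text
[0.51069262 0.19688112 0.19855871] [-4.14835919e-01 -3.11140046e+00  3.28203144e-04] [ 0.05018394 -0.11339314 -1.19992997] [ 0.03899049 -0.00940638  0.02777158] 0.018849841085581475 6.2333
```

View pics/w4z.png

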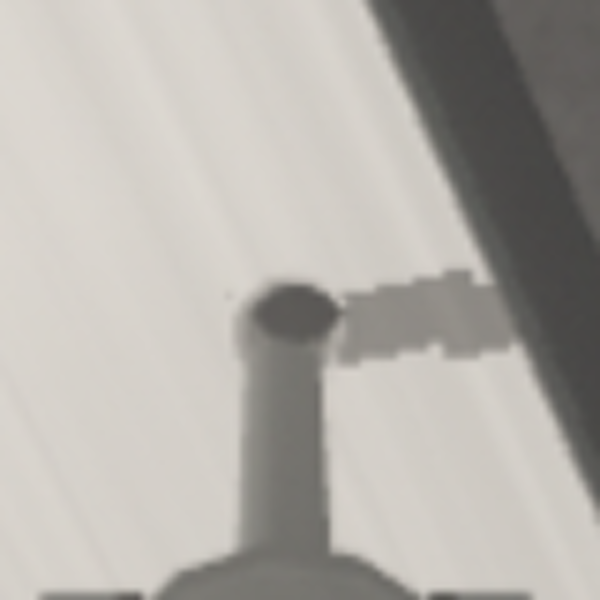

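View pics/s4.png

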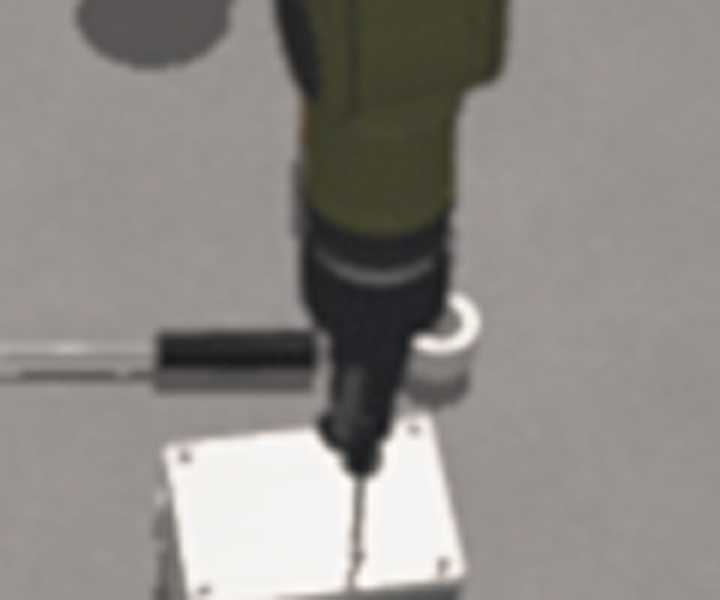

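Zoomed view: the hole is centred at about (290,315) and the pin tip at about (284,350). The tip is roughly 1 mm short in y. I'll correct that and look again.

>>> {"name": "carry_out", "arguments": {"increments": [[1,[0,0.12,0],0],[1,[0,0.12,-0.2],0],[1,[0,0.12,-0.2],0],[1,[0,0.12,-0.2],0]]}}

```text
time_s: 6.67
position: [0.5113, 0.1986, 0.1975]
tool_rot: [-0.414, -3.113, -0.001]
wrist_force: [-0.5, 0.3, -0.5]
grip_width: 0.0191
```

```bash
python3 look.py 5; python3 - <<'E'
import cv2
i=cv2.imread('pics/w5.png'); 
cv2.imwrite('pics/w5z.png',cv2.resize(i[240:360,330:450],None,fx=5,fy=5,interpolation=cv2.INTER_CUBIC))
from h import *
c=dict(np.load("w5.npz",allow_pickle=True))
for a in("vfov","cx","cy"):c[a]=float(c[a])
s={"position":c["pos"],"tool_rot":c["rot"]};R=cv2.Rodrigues(s["tool_rot"])[0]
z=lambda p:(((np.array(p)+.5)*1.5-.5-[330,240]+.5)*5-.5).round(0)
for x in (-.003,-.0035,-.004):
  t=s["position"]+R@np.array([x,.0001,.1043]);print("tip",t,z(proj(c,t,s)))
H=np.array([.5137,.1973,.085])
for r in(.00525,.00675):
  print(r,[z(proj(c,H+R@np.array([a*r,b*r,0]),s)).tolist() for a,b in((1,0),(-1,0),(0,1),(0,-1))])
E
```

```text
[0.51127336 0.19857066 0.19749987] [-4.14361061e-01 -3.11313665e+00 -1.13166030e-03] [-0.495808    0.31132635 -0.48412249] [ 0.01161233 -0.02642242 -0.06408729] 0.01907316639644137 6.6667
tip [0.5141015  0.19797076 0.09319674] [280. 365.]
tip [0.51458409 0.19783998 0.0931962 ] [280. 370.]
tip [0.51506668 0.1977092  0.09319566] [280. 374.]
0.00525 [[273.0, 290.0], [273.0, 384.0], [323.0, 337.0], [223.0, 338.0]]
0.00675 [[273.0, 276.0], [273.0, 398.0], [337.0, 337.0], [209.0, 338.0]]
```

View pics/w5z.png

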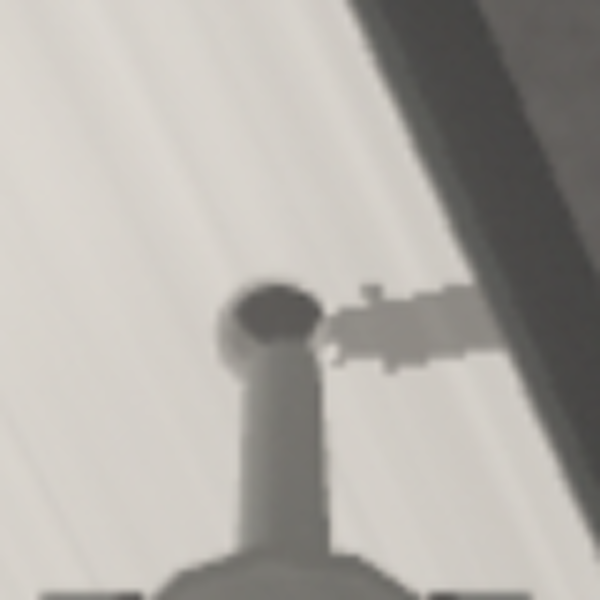

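View pics/s5.png

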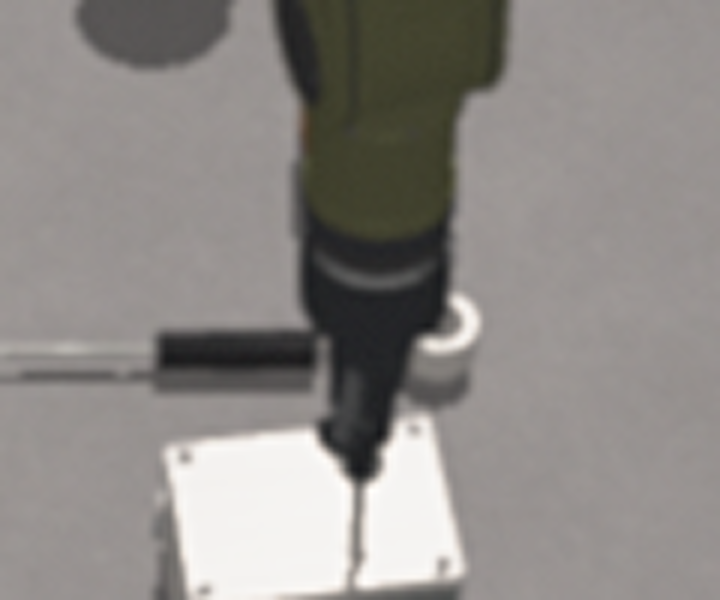

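>>> {"name": "carry_out", "arguments": {"increments": [[1,[-0.09,-0.04,0],0],[1,[-0.09,-0.04,0],0],[1,[-0.09,-0.04,-0.2],0],[1,[-0.09,-0.04,-0.4],0],[1,[-0.09,-0.04,-0.4],0]]}}

```text
time_s: 7.18
position: [0.51, 0.198, 0.1929]
tool_rot: [-0.414, -3.112, -0.0]
wrist_force: [0.2, 0.5, -0.7]
grip_width: 0.0186
```

```bash
python3 look.py 6; python3 - <<'E'
import cv2
i=cv2.imread('pics/w6.png'); 
cv2.imwrite('pics/w6z.png',cv2.resize(i[240:360,330:450],None,fx=5,fy=5,interpolation=cv2.INTER_CUBIC))
E
```

```text
[0.51003729 0.19802235 0.19290211] [-4.14291871e-01 -3.11228217e+00 -3.78413630e-04] [ 0.15737577  0.47281573 -0.69018852] [0.02276446 0.03593406 0.01912169] 0.018574171198786522 7.1833
```

View pics/w6z.png

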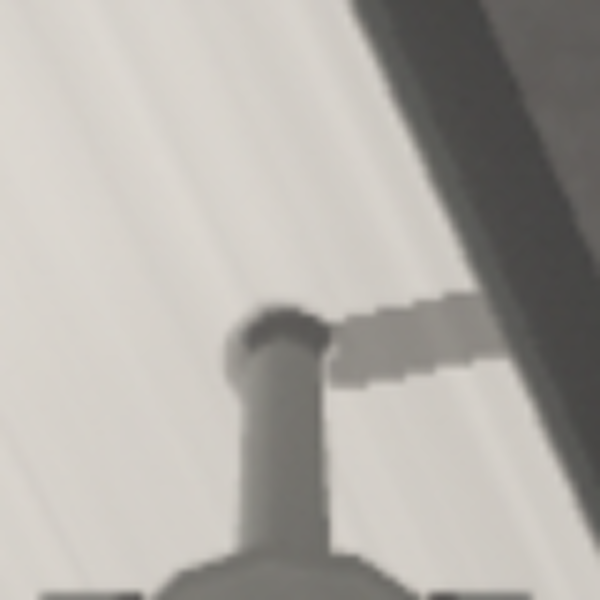

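The hole (285,362) and the tip (284, about 358 once lowered) now line up, so I'm inserting.

>>> {"name": "carry_out", "arguments": {"increments": [[1,[0,0,-0.3],0],[1,[0,0,-0.6],0],[1,[0,0,-0.9],0],[1,[0,0,-0.9],0]]}}

```text
time_s: 7.62
position: [0.5097, 0.1979, 0.1833]
tool_rot: [-0.414, -3.111, 0.0]
wrist_force: [-0.1, -0.6, -1.5]
grip_width: 0.0186
```

>>> {"name": "carry_out", "arguments": {"increments": [[1,[0,0,-0.2],0],[1,[0,0,-0.4],0],[1,[0,0,-0.4],0]]}}

```text
time_s: 7.87
position: [0.5094, 0.1978, 0.1788]
tool_rot: [-0.414, -3.111, 0.001]
wrist_force: [0.7, 0.6, -1.0]
grip_width: 0.0189
```

>>> {"name": "carry_out", "arguments": {"increments": [[1,[0,0,-0.2],0],[1,[0,0,-0.4],0],[1,[0,0,-0.4],0]]}}

```text
time_s: 8.12
position: [0.5093, 0.1978, 0.1744]
tool_rot: [-0.414, -3.11, 0.001]
wrist_force: [0.0, 0.6, -1.0]
grip_width: 0.0188
```

>>> {"name": "carry_out", "arguments": {"increments": [[1,[0.05,0,-0.2],0],[1,[0.05,0,-0.4],0],[1,[0.05,0,-0.4],0]]}}

```text
time_s: 8.37
position: [0.5096, 0.1977, 0.1699]
tool_rot: [-0.414, -3.11, 0.002]
wrist_force: [-0.4, 0.2, -0.5]
grip_width: 0.0188
```

>>> {"name": "carry_out", "arguments": {"increments": [[1,[0.02,0,-0.2],0],[1,[0.02,0,-0.4],0],[1,[0.02,0,-0.4],0]]}}

```text
time_s: 8.62
position: [0.5096, 0.1976, 0.1654]
tool_rot: [-0.414, -3.109, 0.002]
wrist_force: [0.8, 0.3, -0.9]
grip_width: 0.0189
```

>>> {"name": "carry_out", "arguments": {"increments": [[1,[0.02,0.01,-0.2],0],[1,[0.02,0.01,-0.4],0],[1,[0.02,0.01,-0.4],0]]}}

```text
time_s: 8.87
position: [0.5096, 0.1977, 0.161]
tool_rot: [-0.414, -3.109, 0.002]
wrist_force: [0.5, 0.6, -0.9]
grip_width: 0.0186
```

>>> {"name": "carry_out", "arguments": {"increments": [[1,[0.02,0.01,-0.2],0],[1,[0.02,0.01,-0.4],0],[1,[0.02,0.01,-0.4],0]]}}

```text
time_s: 9.12
position: [0.51, 0.1979, 0.1574]
tool_rot: [-0.414, -3.109, 0.002]
wrist_force: [-0.3, 0.2, 2.8]
grip_width: 0.0189
```

Contact with the pad at a TCP height of about 0.159. Pressing gently.

>>> {"name": "carry_out", "arguments": {"increments": [[1,[0,0,-0.1],0],[1,[0,0,-0.2],0],[1,[0,0,-0.3],0],[1,[0,0,-0.3],0]]}}

```text
time_s: 9.45
position: [0.5099, 0.1979, 0.1549]
tool_rot: [-0.414, -3.11, 0.001]
wrist_force: [-0.8, -0.6, 5.8]
grip_width: 0.0191
```

>>> {"name": "carry_out", "arguments": {"increments": [[1,[0,0,-0.1],0],[1,[0,0,-0.2],0],[1,[0,0,-0.25],0],[1,[0,0,-0.25],0]]}}

```text
time_s: 9.78
position: [0.51, 0.1979, 0.1532]
tool_rot: [-0.414, -3.11, 0.001]
wrist_force: [-1.4, -1.4, 6.4]
grip_width: 0.0183
```

```bash
python3 look.py 7;python3 - <<'E'
from h import *
c=grab("top");cv2.imwrite("pics/t7.png",cv2.resize(c["frame"][140:260,170:290],None,fx=5,fy=5,interpolation=cv2.INTER_CUBIC))
E
```

```text
[0.50998445 0.19788459 0.15321367] [-4.14023155e-01 -3.11017572e+00  8.57797676e-04] [-1.4137378  -1.43098704  6.40696342] [-0.28345717  0.48726149  0.00551583] 0.018322631925794683 9.7833
```

View pics/t7.png

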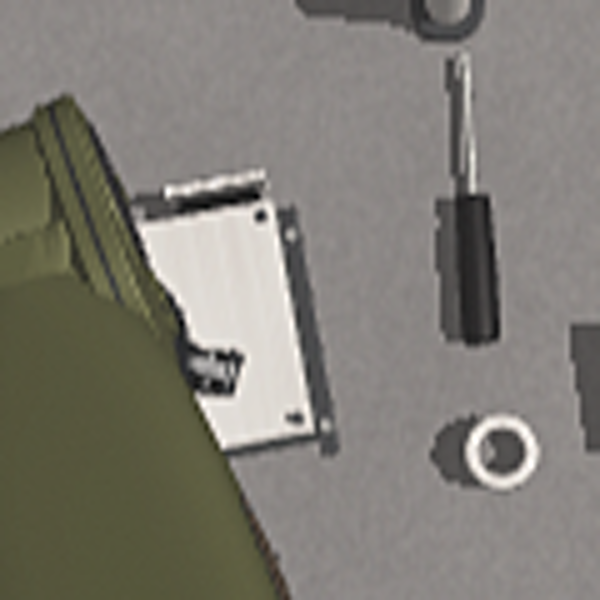

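View pics/w7.png

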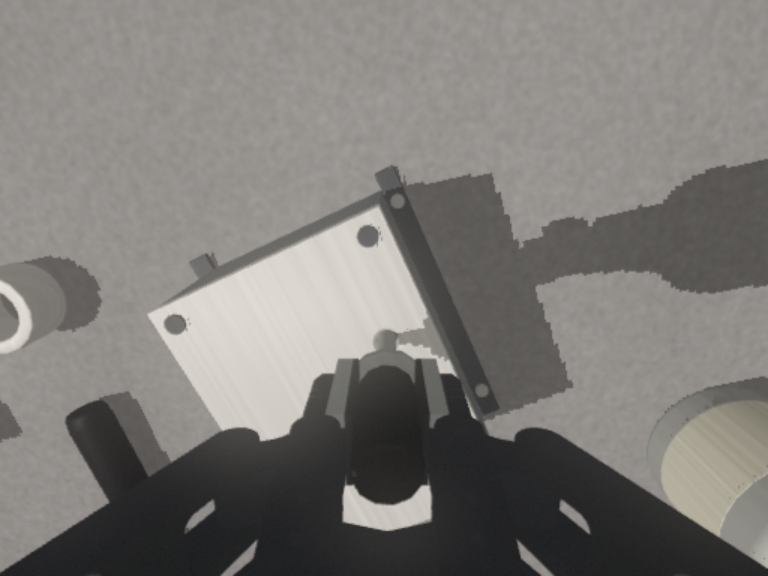

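Top view: the tray front is coming out, seen at about (215,185) in the zoom. Keeping the latch pressed.

>>> {"name": "carry_out", "arguments": {"increments": [[1,[0,0,-0.17],0],[1,[0,0,-0.17],0],[1,[0,0,-0.17],0],[1,[0,0,-0.17],0],[1,[0,0,-0.17],0],[1,[0,0,-0.17],0],[1,[0,0,-0.17],0],[1,[0,0,-0.17],0]]}}

```text
time_s: 10.6
position: [0.51, 0.1978, 0.1526]
tool_rot: [-0.414, -3.111, 0.0]
wrist_force: [-2.2, -0.4, 7.8]
grip_width: 0.0188
```

>>> {"name": "carry_out", "arguments": {"increments": [[1,[0,0,-0.08],0],[1,[0,0,-0.08],0],[1,[0,0,-0.08],0],[1,[0,0,-0.08],0],[1,[0,0,-0.08],0],[1,[0,0,-0.08],0],[1,[0,0,-0.08],0],[1,[0,0,-0.08],0]]}}

```text
time_s: 11.27
position: [0.5099, 0.1978, 0.1527]
tool_rot: [-0.414, -3.111, -0.0]
wrist_force: [-2.6, -0.4, 6.5]
grip_width: 0.0191
```

>>> {"name": "carry_out", "arguments": {"increments": [[1,[0,0,-0.08],0],[1,[0,0,-0.08],0],[1,[0,0,-0.08],0],[1,[0,0,-0.08],0],[1,[0,0,-0.08],0],[1,[0,0,-0.08],0],[1,[0,0,-0.08],0],[1,[0,0,-0.08],0]]}}

```text
time_s: 11.93
position: [0.5099, 0.1978, 0.1528]
tool_rot: [-0.414, -3.112, -0.001]
wrist_force: [-1.9, -0.7, 7.5]
grip_width: 0.0188
```

```bash
cat > tray.py <<'E'
from h import *
import sys
c=grab("top");cv2.imwrite(f"pics/t{sys.argv[1]}.png",cv2.resize(c["frame"][140:260,170:290],None,fx=5,fy=5,interpolation=cv2.INTER_CUBIC))
k=cloud(c);th=np.radians(9.3);o=np.array([.538,.166])
d=k[...,:2]-o;fx=d@[np.cos(th),np.sin(th)];fy=d@[-np.sin(th),np.cos(th)]
m=(fx>.07)&(fx<.15)&(np.abs(fy+.018)<.04)&(k[...,2]>.02)&(k[...,2]<.07)&(c["z_map"]>0)
print("tray front fx",m.sum(),np.percentile(fx[m],[50,90,98]) if m.any() else None)
mm=(fx>.07)&(fx<.15)&(np.abs(fy+.018)<.04)&(k[...,2]>.04)&(k[...,2]<.052)
print(np.sort(fx[mm])[-5:] if mm.any() else None)
E
python3 tray.py 8
```

```text
tray front fx 133 [0.11638639 0.12384715 0.1252733 ]
[0.12457485 0.1246653  0.1247597  0.12618635 0.12636306]
```

View pics/t8.png

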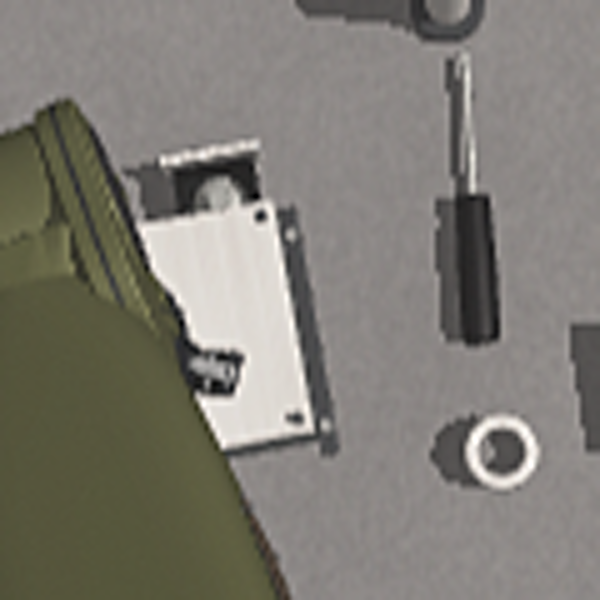

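The tray front is at fixture x of about 0.125 m, which is fully out. One more hold to confirm it has stopped.

>>> {"name": "carry_out", "arguments": {"increments": [[1,[0,0,-0.08],0],[1,[0,0,-0.08],0],[1,[0,0,-0.08],0],[1,[0,0,-0.08],0],[1,[0,0,-0.08],0],[1,[0,0,-0.08],0],[1,[0,0,-0.08],0],[1,[0,0,-0.08],0]]}}

```text
time_s: 12.65
position: [0.5098, 0.1978, 0.1529]
tool_rot: [-0.414, -3.112, -0.001]
wrist_force: [-1.7, -0.6, 6.9]
grip_width: 0.0191
```

```bash
python3 tray.py 9
```

```text
tray front fx 132 [0.11692713 0.12337332 0.12491215]
[0.12465027 0.12471243 0.12523802 0.12541846 0.12601144]
```

>>> {"name": "carry_out", "arguments": {"increments": [[1,[0.01,0,0.6],0],[1,[0.02,0,1.4],0],[1,[0.02,0,2.2],0],[1,[0.02,0,3],0],[1,[0.02,0,4],0],[1,[0.02,0,5.5],0],[1,[0.02,0,7.5],0],[1,[0.02,0,9.5],0]]}}

```text
time_s: 13.37
position: [0.5097, 0.1977, 0.2489]
tool_rot: [-0.414, -3.112, -0.0]
wrist_force: [0.4, 0.6, 0.4]
grip_width: 0.0191
```

>>> {"name": "carry_out", "arguments": {"increments": [[1,[0,-1,0.4],0],[1,[-0.1,-4,0.4],0],[1,[-0.2,-7.5,0.4],0],[1,[-0.3,-11,0.4],0],[1,[-0.4,-14.5,0.4],0],[1,[-0.5,-18,0.4],0],[1,[-0.6,-21.5,0.4],0],[1,[-0.7,-25,0.4],0]]}}

```text
time_s: 14.03
position: [0.5017, -0.0545, 0.2527]
tool_rot: [-0.414, -3.111, 0.0]
wrist_force: [0.5, -0.1, -0.9]
grip_width: 0.0187
```

>>> {"name": "carry_out", "arguments": {"increments": [[1,[-0.1,-3,0],0],[1,[-0.1,-6,0],0],[1,[-0.1,-8.5,0],0],[1,[-0.1,-10.5,0],0],[1,[-0.1,-11.5,-0.5],0],[1,[-0.1,-11.7,-1],0],[1,[-0.1,-11.7,-1],0],[1,[-0.1,-11.7,-1],0]]}}

```text
time_s: 14.7
position: [0.5, -0.1706, 0.2418]
tool_rot: [-0.413, -3.109, -0.001]
wrist_force: [-0.2, -0.1, -0.5]
grip_width: 0.0187
```

```bash
cat > st.py <<'E'
from h import *
import sys
t=sys.argv[1]
s=sensors.read_state();c=grab("wrist");f=c["frame"]
np.savez(f"w{t}.npz",pos=s["position"],rot=s["tool_rot"],**c)
cv2.imwrite(f"pics/w{t}z.png",cv2.resize(f[140:260,180:340],None,fx=5,fy=5,interpolation=cv2.INTER_CUBIC))
R=cv2.Rodrigues(s["tool_rot"])[0];k=cloud(c,s);tl=(k-s["position"])@R
print(s["position"],s["tool_rot"],s["time_s"])
m=((k[...,2]>.072)&(k[...,2]<.088)&(c["z_map"]>0)).astype(np.uint8)
cs,_=cv2.findContours(m,0,2);q=max(cs,key=cv2.contourArea)
W=np.array([ray(c,u,v,.08,s)[:2] for u,v in q[:,0]],np.float32)*1000
print("stand",cv2.minAreaRect(W))
L=[]
ms=(np.abs(tl[...,0])<.03)&(np.abs(tl[...,1])<.015)&(tl[...,2]>.035)&(tl[...,2]<.112)&(k[...,2]>.09)
for r in np.unique(np.nonzero(ms)[0]):
    u=np.nonzero(ms[r])[0]
    if len(u)>3:L.append((r,u.min(),u.max(),*np.median(tl[r,u],0)))
L=np.array(L);print("shaft top row",L[0],"mean surf x,y",L[:,3].mean(),L[:,4].mean())
z=lambda p:((np.array(p)-[180,140]+.5)*5-.5).round(0)
Hs=np.array([.5035,-.1722,.08])
for r in(.006,.008):print("hole pred",r,[z(proj(c,Hs+R@np.array([a*r,b*r,0]),s)).tolist() for a,b in((1,0),(-1,0),(0,1),(0,-1),(0,0))])
for x in(-.003,-.0035,-.004):
    T=s["position"]+R@np.array([x,.0001,.1043]);print("tip",x,T,z(proj(c,T,s)),z(proj(c,T+R@np.array([.003,0,0]),s)))
E
python3 st.py 10
```

```text
[ 0.50000025 -0.17058522  0.24182976] [-4.13234426e-01 -3.10917355e+00 -1.20941594e-03] 14.7
stand ((503.6529541015625, -172.29864501953125), (85.83676147460938, 84.84339904785156), 6.03389310836792)
shaft top row [ 2.06000000e+02  2.54000000e+02  2.60000000e+02 -1.44939728e-04
  1.70368339e-04  1.01315704e-01] mean surf x,y -0.0002586369457554868 0.00033373111468264194
hole pred 0.006 [[383.0, 219.0], [383.0, 280.0], [415.0, 250.0], [351.0, 250.0], [383.0, 250.0]]
hole pred 0.008 [[383.0, 209.0], [383.0, 290.0], [425.0, 250.0], [341.0, 250.0], [383.0, 250.0]]
tip -0.003 [ 0.50240776 -0.17112278  0.13751574] [387. 343.] [387. 325.]
tip -0.0035 [ 0.5028904  -0.17125338  0.13751317] [387. 346.] [387. 328.]
tip -0.004 [ 0.50337304 -0.17138398  0.13751061] [387. 349.] [387. 331.]
```

View pics/w10z.png

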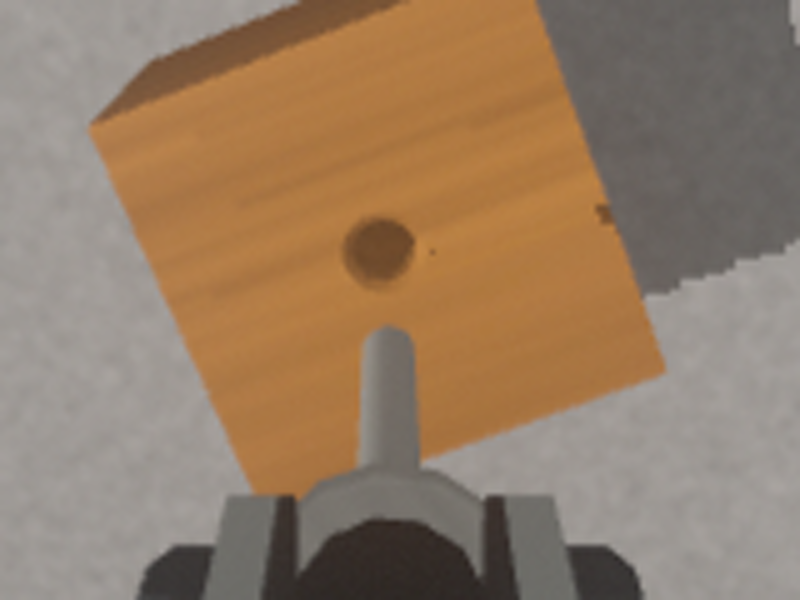

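The hole is at (383,250) and the tip at (388,328), which is about 1 mm to correct. Descending.

>>> {"name": "carry_out", "arguments": {"increments": [[1,[0.05,-0.1,-1],0],[1,[0.05,-0.1,-2],0],[1,[0.05,-0.1,-3],0],[1,[0.05,-0.1,-4],0],[1,[0.05,-0.1,-4.5],0],[1,[0.05,-0.1,-4.7],0],[1,[0.05,-0.1,-4.7],0]]}}

```text
time_s: 15.33
position: [0.5003, -0.1712, 0.1943]
tool_rot: [-0.412, -3.108, -0.001]
wrist_force: [0.2, 0.2, -0.9]
grip_width: 0.0186
```

```bash
python3 st.py 11
```

```text
[ 0.50033458 -0.17117607  0.19432151] [-4.12009697e-01 -3.10846738e+00 -1.30964491e-03] 15.3333
stand ((503.6070556640625, -172.30833435058594), (85.857177734375, 84.82530975341797), 6.043356895446777)
shaft top row [2.06000000e+02 2.54000000e+02 2.60000000e+02 2.01892594e-05
 1.70945785e-04 1.00842486e-01] mean surf x,y -0.00036672392379562393 0.00033534049151800436
hole pred 0.006 [[385.0, 293.0], [385.0, 364.0], [423.0, 328.0], [347.0, 328.0], [385.0, 328.0]]
hole pred 0.008 [[385.0, 280.0], [385.0, 375.0], [435.0, 328.0], [335.0, 328.0], [385.0, 328.0]]
tip -0.003 [ 0.50265436 -0.17169328  0.0900054 ] [387. 343.] [387. 325.]
tip -0.0035 [ 0.50313709 -0.17182353  0.0900024 ] [387. 346.] [387. 328.]
tip -0.004 [ 0.50361982 -0.17195379  0.0899994 ] [387. 349.] [387. 331.]
```

View pics/w11z.png

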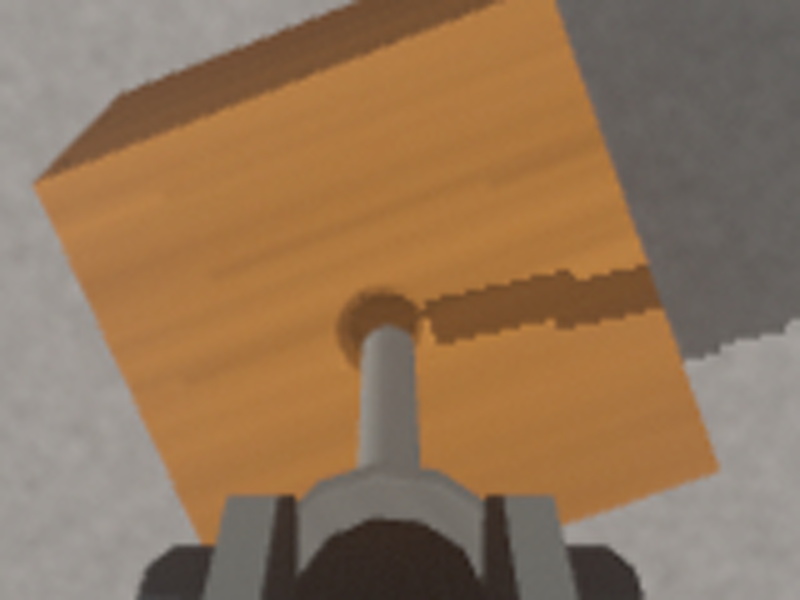

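>>> {"name": "carry_out", "arguments": {"increments": [[1,[0.04,-0.04,-0.3],0],[1,[0.04,-0.04,-0.8],0],[1,[0.04,-0.04,-1.3],0],[1,[0.04,-0.04,-1.8],0],[1,[0.04,-0.04,-1.8],0]]}}

```text
time_s: 15.8
position: [0.5003, -0.1715, 0.1757]
tool_rot: [-0.412, -3.107, -0.002]
wrist_force: [-0.8, 0.1, -0.8]
grip_width: 0.0188
```

>>> {"name": "carry_out", "arguments": {"increments": [[1,[0.04,-0.02,-0.6],0],[1,[0.04,-0.02,-1.2],0],[1,[0.04,-0.02,-1.8],0],[1,[0.04,-0.02,-2.4],0],[1,[0.04,-0.02,-2.8],0],[1,[0.04,-0.02,-3],0]]}}

```text
time_s: 16.3
position: [0.5002, -0.1715, 0.1447]
tool_rot: [-0.412, -3.106, -0.002]
wrist_force: [0.1, 0.3, -0.8]
grip_width: 0.0188
```

>>> {"name": "carry_out", "arguments": {"increments": [[1,[0.03,-0.02,-0.6],0],[1,[0.03,-0.02,-1.2],0],[1,[0.03,-0.02,-1.8],0],[1,[0.03,-0.02,-2.4],0],[1,[0.03,-0.02,-2.8],0],[1,[0.03,-0.02,-2.9],0],[1,[0.03,-0.02,-2.9],0]]}}

```text
time_s: 16.88
position: [0.5002, -0.1716, 0.1153]
tool_rot: [-0.412, -3.105, -0.002]
wrist_force: [0.6, 0.0, -1.5]
grip_width: 0.0189
```

>>> {"name": "carry_out", "arguments": {"increments": [[1,[0,0,-0.15],0],[1,[0,0,-0.3],0],[1,[0,0,-0.3],0]]}}

```text
time_s: 17.13
position: [0.5002, -0.1716, 0.1122]
tool_rot: [-0.412, -3.105, -0.002]
wrist_force: [-0.5, -0.3, -1.0]
grip_width: 0.0187
```

>>> {"name": "carry_out", "arguments": {"increments": [[1,[0,0,-0.1],0],[1,[0,0,-0.2],0],[1,[0,0,-0.2],0]]}}

```text
time_s: 17.38
position: [0.5002, -0.1716, 0.1101]
tool_rot: [-0.412, -3.105, -0.002]
wrist_force: [0.3, -0.4, -1.3]
grip_width: 0.0186
```

>>> {"name": "carry_out", "arguments": {"increments": [[1,[0,0,-0.05],0],[1,[0,0,-0.1],0],[1,[0,0,-0.1],0]]}}

```text
time_s: 17.63
position: [0.5003, -0.1716, 0.1094]
tool_rot: [-0.412, -3.106, -0.002]
wrist_force: [-0.4, 0.3, 1.5]
grip_width: 0.0187
```

The collar is seated: contact force at TCP z 0.1094, the same height as at the grasp. Releasing.

>>> {"name": "carry_out", "arguments": {"increments": [[0.45,[0,0,0],0],[0.4,[0,0,0],0],[0.3,[0,0,0],0],[0.1,[0,0,0],0],[-0.2,[0,0,0],0],[-0.6,[0,0,0],0],[-1,[0,0,0],0],[-1,[0,0,0],0]]}}

```text
time_s: 18.3
position: [0.5002, -0.1716, 0.1093]
tool_rot: [-0.412, -3.105, -0.002]
wrist_force: [0.1, 1.2, -0.1]
grip_width: 0.0839
```

>>> {"name": "carry_out", "arguments": {"increments": [[-1,[0,0,0],0],[-1,[0,0,0],0],[-1,[0,0,1],0],[-1,[0,0,3],0],[-1,[0,0,6],0],[-1,[0,0,10],0],[-1,[0,0,14],0],[-1,[0,0,16],0]]}}

```text
time_s: 18.97
position: [0.5017, -0.1722, 0.2751]
tool_rot: [-0.413, -3.112, -0.0]
wrist_force: [1.3, 0.5, 1.1]
grip_width: 0.0854
```

```bash
python3 look.py 12; python3 - <<'E'
from h import *
c=dict(np.load("w12.npz",allow_pickle=True))
for a in("vfov","cx","cy"):c[a]=float(c[a])
s={"position":c["pos"],"tool_rot":c["rot"]};k=cloud(c,s)
d=np.hypot(k[...,0]-.5035,k[...,1]+.1722);ok=c["z_map"]>0
for lo,hi in((.12,.14),(.0815,.09)):
    m=ok&(d<.03)&(k[...,2]>lo)&(k[...,2]<hi);print(lo,m.sum(),k[m].mean(0),k[m].max(0))
m=ok&(d<.03)&(d>.018)&(k[...,2]<.1)&(k[...,2]>.07);print("wood",np.median(k[m][:,2]))
m=ok&(d<.0135)&(d>.0105)&(k[...,2]<.1);A=k[m];A=A[A[:,2]>.0815];print("collar plane",np.linalg.lstsq(np.c_[A[:,:2]-[.5035,-.1722],np.ones(len(A))],A[:,2],rcond=None)[0])
E
```

```text
[ 0.50171907 -0.17215296  0.27511131] [-4.12713630e-01 -3.11237232e+00 -2.93924762e-05] [1.32639923 0.5142858  1.05937846] [-0.00413744 -0.07333593  0.02287248] 0.08538228818319597 18.9667
0.12 398 [ 0.50223844 -0.17167255  0.12879792] [ 0.51279752 -0.16217661  0.13157867]
0.0815 203 [ 0.49742329 -0.17059007  0.08376674] [ 0.51280231 -0.15441937  0.08995423]
wood 0.07959304818769855
collar plane [0.00755336 0.00299102 0.08359265]
```

View pics/w12.png

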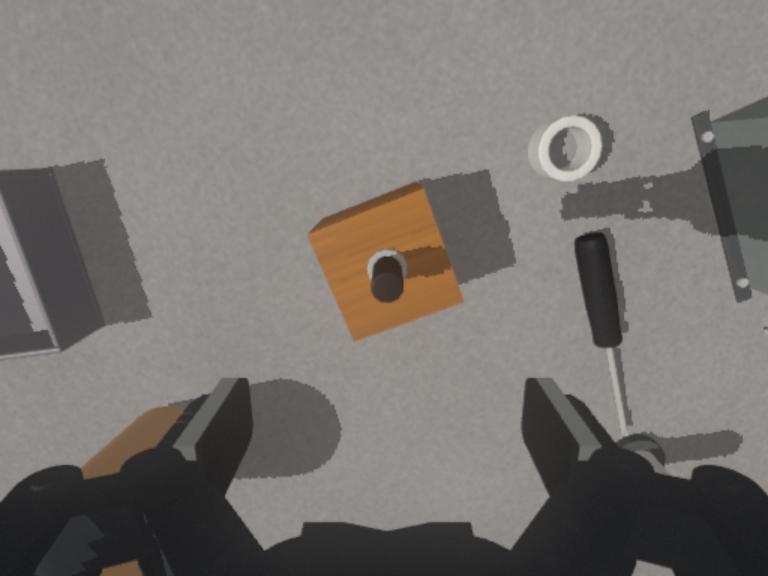

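Wrist view: the pin stands in its stand at (388,275) with the collar flat. The collar top is 4.0 mm above the wood, with a tilt under 0.01. I'll check the tray and the other things on the bench, then hand in.

```bash
python3 tray.py 13; python3 - <<'E'
from h import *
c=grab("top");cv2.imwrite("pics/tf.png",c["frame"])
a=np.load("top0.npz")["frame"];d=cv2.absdiff(a,c["frame"]).max(2)
n,l,st,ce=cv2.connectedComponentsWithStats((d>40).astype(np.uint8))
print([(st[i].tolist()) for i in range(1,n) if st[i,4]>8])
E
```

```text
tray front fx 132 [0.11674927 0.12288605 0.12523553]
[0.12498054 0.12505919 0.12552324 0.12555528 0.12560647]
[[291, 145, 108, 239, 12993], [195, 168, 27, 16, 237], [354, 172, 3, 10, 10], [51, 189, 148, 195, 11130], [191, 189, 41, 32, 947], [233, 201, 39, 20, 342], [0, 316, 123, 68, 4805], [201, 341, 41, 12, 252], [279, 345, 18, 20, 145], [253, 348, 2, 7, 10], [260, 358, 16, 10, 85], [246, 361, 21, 23, 254], [277, 362, 11, 9, 45], [293, 367, 5, 4, 11], [273, 370, 2, 8, 11], [235, 376, 11, 8, 59]]
```

View pics/tf.png

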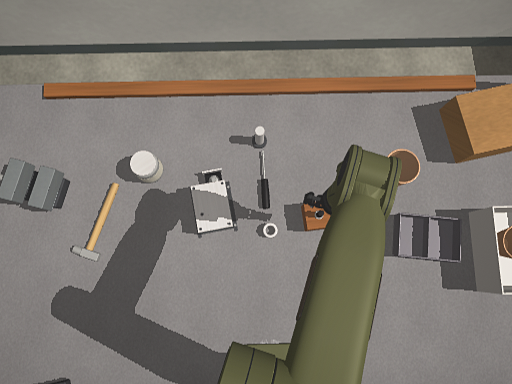

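The tray is still fully out at (212,175). The ring, screwdriver, pylon, can, hammer, cup and bin are where they were; the other image differences are the arm and its shadow.

```bash
python3 -c "
from bench import job_done
print(job_done())"
```

```text
the job is handed in; nothing more can be done
None
```

The tray is fully out and the pin is back upright in its stand; I handed the job in at about 19 s of the 58 s allowed.

- **Pressing the latch:** I lowered the pin through the access hole and touched the pad about 33 mm below the mouth. I pressed it about 6 mm and held it for roughly 3 s while the tray came out. The wrist readings taken during the press never exceeded about 8 N.
- **Tray:** The last check put its front at 125 mm in the fixture frame, which is 45 mm out. It stayed there after the pin was withdrawn.
- **Pin:** The collar top sits 4.0 mm above the wood with a fitted tilt under 0.01 rad, so the collar is flat. The gripper is open and was raised about 16 cm clear.
- **Other things on the bench:** None looked moved in the top view before and after. The arm partly hid the cup and the stand in the final picture.

No check failed. The one disagreement was the measured TCP position, which came out 0.5–1 mm off the commanded moves, so I lined up the pin with the hole using wrist pictures.

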